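# Sweep the leftover craft pieces off the board into the open bin

## Task

Clear the craft board: use the fingertips to sweep the three loose flat wooden pieces (the round branch slice, the ring and the oblong toggle) across the board and over its side edge, so that they drop into the open bin beside it, not onto the lidded box on the other side. Only push them along the board, do not pick them up, and leave the jar, the thread spool and the cup standing where they are.

Things in the scene. Friction and masses are not known exactly. Their poses are not given: they have to be found in the camera images.
- board: Thick rectangular wooden craft board lying on the table, fixed and rigid: 380 mm along its own x, 280 mm along its own y, 45 mm thick. Origin at the centre of its underside (on the table), z up. It may stand turned by up to 0.2 rad. Its top is flat, without a rim, 45 mm above the table. Its two long edges (at own y = +140 mm and -140 mm) have the open bin on one side and the lidded box on the other; which is on which side changes.
- bin: Shallow open white plastic bin, fixed to the table, 300 mm along its own x (parallel to the board's x), 120 mm along its own y, 41 mm high, walls 4 mm, floor about 4 mm thick, no lid. It stands against one long edge of the board (1 mm gap, centred along it, 201 mm from the board's centre), its rim 4 mm lower than the board's top. Origin at the centre of its underside, z up.
- closed_box: White plastic box of the bin's outer size (300 x 120 x 41 mm, plus a 2 mm raised panel on top) but shut by a fixed lid with a small grey latch at each short end; fixed against the board's other long edge, 201 mm from the board's centre. Pieces do not go here. Origin at the centre of its underside.
- slice: Loose slice of a branch: a solid round wooden disc, 44 mm diameter, 14 mm thick, dark bark rim and pale face, about 30 g, lying flat on the board. Origin at its centre (7 mm above the board's top).
- hoop_center (a point): Centre (at mid-thickness) of the hoop, a loose plain wooden ring lying flat on the board: 52 mm outer diameter, 28 mm hole, 14 mm thick, about 30 g.
- hoop: The same wooden ring; origin at the centre of its underside.
- toggle: Loose oblong wooden toggle button lying flat on the board, with rounded ends: 50 mm along its own x, 20 mm wide along its own y, 14 mm thick, two small dark dots on top, about 25 g, any yaw. Origin at its centre.
- jar: Bystander: small lidded glass jar, 44 mm diameter, 50 mm tall, standing on the board's strip nearest the robot. Origin at the centre of its underside.
- spool: Bystander: wooden thread spool wound with grey thread, 36 mm diameter, 42 mm tall, standing on the board's far strip. Origin at the centre of its underside.
- cup: Bystander: small white ceramic cup without a handle, 48 mm diameter at the rim, 42 mm tall, standing on the board's far strip. Origin at the centre of its underside.

How it is judged:
By the outcome, as a careful person would: the job done as asked, in the order asked, and still so for the second after the job is handed in, with the robot touching nothing.
It also fails if it takes over 58 s, if anything falls off the work surface, if the arm or the gripper's body presses on something with over 40 N, if the wrist force passes 120 N, or if a joint passes its speed limit or range.

## Robot

A 6-joint arm with a two-finger parallel gripper is mounted at the origin on the work surface. World frame = base frame: x ahead of the robot, y to its left, z up, the work surface at z = 0. Lengths are in mm, angles in rad, forces in N, time in s.
With the tool pointing down it reaches from about 275 to 750 mm from the base axis. Payload 10.2 kg.
Tool frame: the origin (TCP) lies midway between the tips of the shut fingers; the grasp point (between the pads) lies 19 mm behind it; z points along the fingers, y is the line along which they close (so a half turn about z gives the same grasp; the last joint's range is limited). The gripper opens to 85 mm and grips with 20 to 120 N. Pads are 22 mm wide; open, the fingers measure 114 mm over their backs; the gripper's body (76 mm by 85 mm) begins 54 mm behind the grasp point. The pads swing forward as they close: fully open they stand 13 mm farther back than shut.
Start: joints at [0.972, 0.313, 1.498, -0, 1.331, -0.223], TCP at [192.697, 488.364, 231.294] pointing down, gripper open.
Joint ranges: [-2.94, 2.94], [-0.97, 2.17], [0.19, 2.56], [-1.23, 4.37], [0.02, 3.11], [-2.88, 2.88]. Speed limits (rad/s): [2.39, 2.39, 3.01, 3.14, 3.14, 3.14].

## Interface

Orientations are given as a unit quaternion [w, x, y, z].
In Python, from rig import ctrl gives the robot as it stands.
- The arm moves only by the tool send_rows, never from a script. Its argument "targets" is a list of rows, each a list of 7 numbers: the closure, from -1 (fully open) to 1 (shut), so that 0 is half open, then the shift along the tool's x, y, z in m, then the turn, a rotation vector about the tool's x, y, z in rad. In form: [[claw, dx, dy, dz, ax, ay, az], ...]. A call has exactly 10 rows; each row shifts and turns the commanded pose from where the row before left it, along the tool's axes as they then stand; what a row does not reach is not made up. A row lasts 1/8 s, in which the tool goes at most 62.5 mm and 10.7 degrees, less where a joint would pass 70% of its speed; a pose out of reach is approached as far as the arm can. A call with a gripper value outside its range is refused whole. The fingers move at their own pace and stop on an object; "squeeze" is the grip in N (left out, the last holds). Time passes only in rows, so rows that do not move let the fingers close, or fill a call up. It gives the time, the measured TCP pose, the force, the opening and the grip force at its end, in the units of the state.
- ctrl.sense(): the state, without advancing time (a new reading comes with each control period).
- ctrl.capture(name): name is "scene" or "top" or "wrist"; returns a dict with "img" (400x640x3 uint8, red, green, blue), "camera_matrix" (3x3 intrinsics, pixels), "R" (3x3) and "t" (3): a world point X has camera coordinates R X + t. Camera axes: x right, y down, z forward; pixel columns grow to the right and rows downward; lengths in mm; the calibration is good to about 2 mm. The wrist camera is an equidistant fisheye: a pixel r from the principal point sees the ray r / f radians off the axis. A picture is of the moment at which its call begins. There is no depth.
- ctrl.finish_job(): hands the job in; it is judged then, once.
Trained networks look in a picture, given as the dict that the camera call returned (one of the last four; its "shot" number tells which), for a name from the list of things; names that differ only in an ending like _2 or _b are one class to them, and where a whole thing is asked for, a point or a joint stands for the part that bears it (a point fixed in the world has none). Each returns a list of dicts, best first, with "score" (0 to 1); they miss things now and then, are a little off and sometimes report something else, mostly with a low value. They report only what shows in the picture. A call takes as long as a camera call.
- ctrl.boxes_of(query, picture): "extent" ([left, top, width, height] in pixels, round what is visible of it).
- ctrl.landmark_of(query, picture): "point" ([column, row] in pixels: a listed point, or the origin of a listed thing).
The state is a dict: "time_s": time; "joints": joint angles; "dq": joint speeds; "tau": joint torques, N m; "eef_pos": TCP position; "ee_rot": TCP orientation; "force": force on the tool from outside, world axes, zero at the start; "wrist_torque": the same for the moment, N m; "grip_width": opening from 0.0 (shut) to 1.0 (fully open); "grip_force": force on a finger pad.
Only numpy, scipy, OpenCV 4.12 (cv2) and the standard library are available. Lean on these libraries where they do the work, as an engineer would, in place of code of your own. Each camera call takes 0.05 s, during which the arm holds its last target. There are 200 camera calls.

## Working session

There is one attempt and no reset: what is moved stays moved. The work goes in short steps, Python scripts to look and compute and a tool call to move; the robot and the scene stay as the last step left them, time stands still between calls to the robot, and variables do not carry over. Pictures are saved under pics/ and viewed, at most 10 in all, crops included, and the job is handed in when it is done.

Besides the shell and the picture viewer there is one more tool, called after "Emit:" by a JSON object that holds its "name" and its "arguments", one argument or row to a line. send_rows: Moves the arm, as the interface text tells. Its arguments: {"type":"object","properties":{"targets":{"type":"array"},"squeeze":{"type":"number"}},"required":["targets"]}

```bash
mkdir -p pics; cat > h.py <<'E'
import numpy as np, cv2
from rig import ctrl
def ray(p,uv,z):
    K=np.array(p["camera_matrix"]);R=np.array(p["R"]);t=np.array(p["t"]).ravel()
    d=R.T@np.linalg.inv(K)@np.array([uv[0],uv[1],1.]);c=-R.T@t
    return (c+d*(z-c[2])/d[2]).round(1)
def save(p,n): cv2.imwrite("pics/"+n,cv2.cvtColor(p["img"],cv2.COLOR_RGB2BGR))
E
python3 - <<'E'
from h import *
s=ctrl.sense();print({k:s[k] for k in("time_s","eef_pos","ee_rot","force","grip_width")})
for c in("top","scene"):
    p=ctrl.capture(c);save(p,c+"1.png")
    for n,z in dict(board=0,bin=0,closed_box=0,slice=52,hoop_center=52,toggle=52,jar=45,spool=45,cup=45).items():
        r=ctrl.landmark_of(n,p)[:1]
        for q in r: print(c,n,round(q["score"],2),np.round(q["point"]),ray(p,q["point"],z))
E
```

```text
{'time_s': 0.0, 'eef_pos': array([192.54581614, 488.13169763, 230.69862341]), 'ee_rot': array([-2.79022199e-04,  1.86827406e-01,  9.82392513e-01, -6.26345648e-04]), 'force': array([-0.05719865, -0.8275853 , -1.82514848]), 'grip_width': 1.0007246200936568}
top board 0.93 [314. 216.] [560.1  38.2   0. ]
top bin 0.74 [406. 211.] [ 572.5 -159.9    0. ]
top closed_box 0.78 [218. 224.] [543.1 244.3   0. ]
top slice 0.73 [325. 176.] [637.4  16.7  52. ]
top hoop_center 0.6 [319. 247.] [491.2  28.4  52. ]
top toggle 0.56 [294. 218.] [548.6  80.1  52. ]
top jar 0.76 [357. 284.] [419.7 -46.2  45. ]
top spool 0.87 [266. 141.] [713.1 139.1  45. ]
top cup 0.87 [343. 136.] [724.  -21.5  45. ]
scene board 0.79 [320. 210.] [566.3  29.9   0. ]
scene bin 0.58 [240. 272.] [ 582.  -167.6    0. ]
scene closed_box 0.8 [383. 159.] [545.6 239.3   0. ]
scene toggle 0.71 [334. 179.] [558.7  71.1  52. ]
scene jar 0.82 [240. 172.] [416.1 -47.9  45. ]
scene spool 0.95 [416. 210.] [710.4 133.9  45. ]
```

```bash
python3 - <<'E'
import cv2
a=cv2.imread("pics/top1.png")[90:330,150:490]
cv2.imwrite("pics/top1c.png",cv2.resize(a,None,fx=2.3,fy=2.3,interpolation=3))
E
```

```text
(no output)
```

View pics/top1c.png

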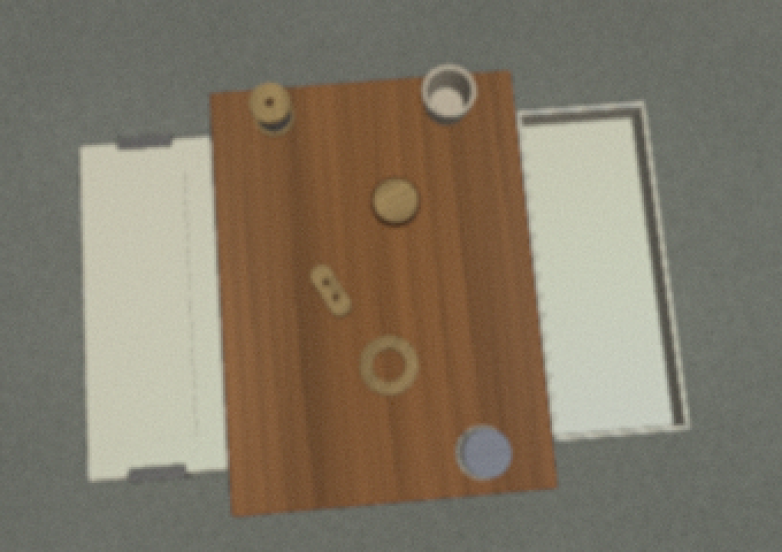

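View pics/scene1.png

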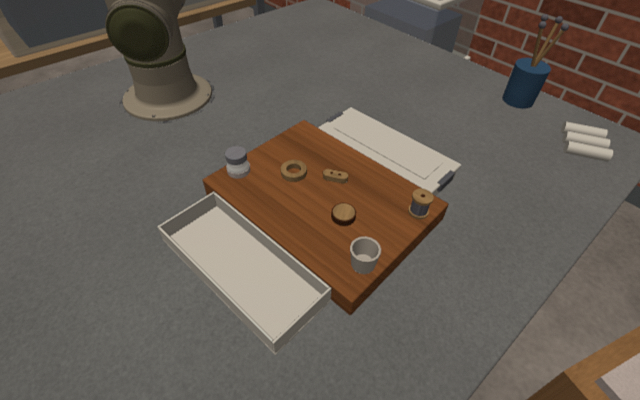

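The top view shows the bin on the right (the −y side) and the lidded box on the left. The slice is at crop (396,201), the hoop at (389,365) and the toggle at (331,290). The scene view agrees, with board yaw ≈0.073. I'll sweep toward −y' with half-open fingers, slice first: turn the tool, then move behind the slice.

Emit:
{"name": "send_rows", "arguments": {
  "targets": [
    [0.3,0,0,0,0,0,0.16],
    [0.3,0,0,0,0,0,0.16],
    [0.3,0,0,0,0,0,0.16],
    [0.3,0,0,0,0,0,0.16],
    [0.3,0,0,0,0,0,0.16],
    [0.3,0,0,0,0,0,0.16],
    [0.3,0,0,0,0,0,0.162],
    [0.3,-0.04,0.036,0,0,0,0],
    [0.3,-0.04,0.036,0,0,0,0],
    [0.3,-0.04,0.036,0,0,0,0]
  ],
  "squeeze": 20
}}

```text
time_s: 2.25
eef_pos: [310.1, 375.4, 231.4]
ee_rot: [0.0, 0.681, 0.733, 0.0]
force: [0.7, 1.4, 0.2]
grip_width: 0.348
grip_force: 0.0
```

Emit:
{"name": "send_rows", "arguments": {
  "targets": [
    [0.3,-0.04,0.036,0,0,0,0],
    [0.3,-0.04,0.036,0,0,0,0],
    [0.3,-0.04,0.036,0,0,0,0],
    [0.3,-0.04,0.036,0,0,0,0],
    [0.3,-0.04,0.036,0,0,0,0],
    [0.3,-0.04,0.036,0.03,0,0,0],
    [0.3,-0.04,0.036,0.03,0,0,0],
    [0.3,-0.04,0.036,0.03,0,0,0],
    [0.3,-0.01,0.012,0.03,0,0,0],
    [0.3,0,0,0,0,0,0]
  ]
}}

```text
time_s: 3.5
eef_pos: [631.6, 68.7, 108.9]
ee_rot: [-0.002, 0.681, 0.732, -0.001]
force: [-0.2, -0.7, 0.8]
grip_width: 0.351
grip_force: 0.0
```

```bash
cat >> h.py <<'E'
th=0.073;B=np.array([560.,38.])
def bf(P):
    d=np.array(P[:2])-B;c,s=np.cos(th),np.sin(th);return np.round([c*d[0]+s*d[1],-s*d[0]+c*d[1]],1)
def wray(p,uv,z):
    K=np.array(p["camera_matrix"]);R=np.array(p["R"]);t=np.array(p["t"]).ravel()
    v=np.array([uv[0]-K[0,2],uv[1]-K[1,2]]);a=np.hypot(*v)/K[0,0];v=v/np.hypot(*v)
    d=R.T@np.array([*(v*np.sin(a)),np.cos(a)]);c=-R.T@t
    return c+d*(z-c[2])/d[2]
E
python3 - <<'E'
from h import *
s=ctrl.sense();print(s["time_s"],s["eef_pos"],bf(s["eef_pos"]),s["ee_rot"],s["grip_width"],s["force"])
p=ctrl.capture("wrist");save(p,"w1.png")
for n,z in dict(slice=52,hoop_center=52,toggle=52,jar=45,cup=45,spool=45,bin=0,board=0).items():
    for q in ctrl.landmark_of(n,p)[:1]: w=wray(p,q["point"],z);print(n,round(q["score"],2),np.round(q["point"]),w.round(),bf(w))
p=ctrl.capture("top")
for n,z in dict(slice=52,hoop_center=52,toggle=52).items():
    for q in ctrl.landmark_of(n,p)[:1]: w=ray(p,q["point"],z);print(n,round(q["score"],2),np.round(q["point"]),w,bf(w))
E
```

```text
3.5 [631.62493414  68.65108905 108.86116152] [73.7 25.3] [-0.00188939  0.68131606  0.73198538 -0.00149954] 0.3509324765275462 [-0.24197618 -0.65060818  0.80136908]
slice 0.77 [322. 277.] [635.  22.  52.] [ 73.4 -21.9]
hoop_center 0.57 [146. 248.] [489.  31.  52.] [-71.7  -2.3]
toggle 0.94 [215. 196.] [554.  80.  52.] [-2.4 42.7]
jar 0.79 [105. 301.] [413. -47.  45.] [-153.  -74.]
spool 0.62 [444. 134.] [712. 136.  45.] [158.7  86.2]
bin 0.46 [320. 272.] [634.  -7.   0.] [ 70.8 -49.9]
board 0.86 [243. 218.] [561.  43.   0.] [1.7 4.7]
hoop_center 0.43 [321. 247.] [490.6  24.4  52. ] [-70.2  -8.5]
toggle 0.24 [218. 223.] [539.1 230.7  52. ] [ -6.8 193.7]
```

View pics/w1.png

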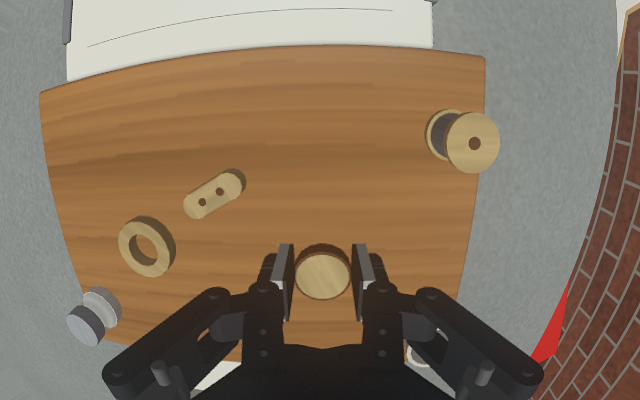

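The wrist view has the slice at (322,277), centred between the fingers. The hoop is at (146,248), the toggle at (215,196), and both match the top-view estimates. Next I descend behind the slice and sweep.

Emit:
{"name": "send_rows", "arguments": {
  "targets": [
    [0.3,0,0,0.02,0,0,0],
    [0.3,0,0,0.02,0,0,0],
    [0.3,0,0,0.015,0,0,0],
    [0.3,0,0,0.006,0,0,0],
    [0.3,0,0,0,0,0,0],
    [0.3,-0.01,0,0,0,0,0],
    [0.3,-0.012,0,0,0,0,0],
    [0.3,-0.012,0,0,0,0,0],
    [0.3,-0.012,0,0,0,0,0],
    [0.3,-0.012,0,0,0,0,0]
  ]
}}

```text
time_s: 5.4
eef_pos: [636.8, 10.5, 50.4]
ee_rot: [0.0, 0.681, 0.732, 0.0]
force: [0.0, 0.6, 1.0]
grip_width: 0.35
grip_force: 0.5
```

```bash
python3 - <<'E'
from h import *
s=ctrl.sense();print(s["time_s"],s["eef_pos"],bf(s["eef_pos"]),s["force"])
p=ctrl.capture("wrist");save(p,"w2.png")
E
```

```text
5.4 [636.77364954  10.53255149  50.40668567] [ 74.6 -33. ] [0.01530905 0.55898688 0.99501719]
```

View pics/w2.png

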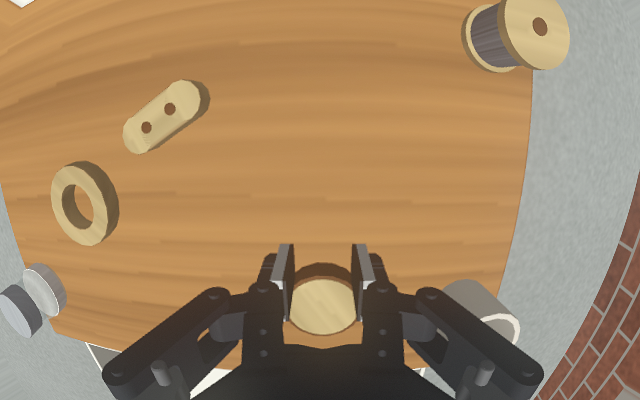

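The slice at (323,305) is nested ahead of the two fingers. I'll lower slightly and push it over the edge.

Emit:
{"name": "send_rows", "arguments": {
  "targets": [
    [0.3,-0.012,0,0.002,0,0,0],
    [0.3,-0.013,0,0,0,0,0],
    [0.3,-0.013,0,0,0,0,0],
    [0.3,-0.013,0,0,0,0,0],
    [0.3,-0.013,0,0,0,0,0],
    [0.3,-0.013,0,0,0,0,0],
    [0.3,-0.013,0,0,0,0,0],
    [0.3,-0.013,0,0,0,0,0],
    [0.3,-0.013,0,0,0,0,0],
    [0.3,-0.012,0,0,0,0,0]
  ]
}}

```text
time_s: 6.7
eef_pos: [646.0, -117.1, 48.3]
ee_rot: [0.0, 0.681, 0.732, -0.0]
force: [-0.0, -0.9, -0.4]
grip_width: 0.352
grip_force: 0.0
```

```bash
python3 - <<'E'
from h import *
s=ctrl.sense();print(s["time_s"],s["eef_pos"],bf(s["eef_pos"]),s["force"])
p=ctrl.capture("wrist");a=p["img"]
q=ctrl.capture("scene");b=cv2.resize(q["img"][100:360,140:480],(523,400))
cv2.imwrite("pics/c3.png",cv2.resize(np.hstack([a[100:,100:560],b[:300]]),(800,244))[:,:,::-1])
E
```

```text
6.7 [ 646.04279441 -117.10243332   48.27449415] [  74.5 -161. ] [-0.0073401  -0.85776024 -0.44056008]
```

View pics/c3.png

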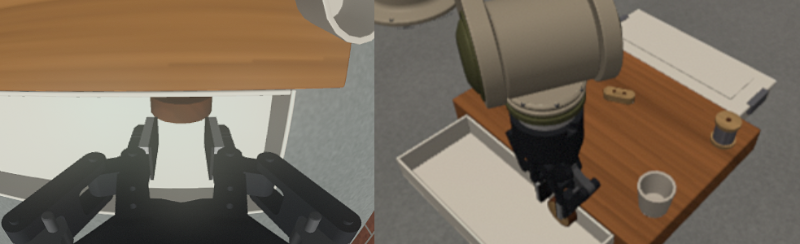

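The slice has gone over the edge and into the bin, next to the wall. Next I lift and move behind the hoop.

Emit:
{"name": "send_rows", "arguments": {
  "targets": [
    [0.3,0,0,-0.025,0,0,0],
    [0.3,0,0,-0.035,0,0,0],
    [0.3,0.035,-0.025,0,0,0,0],
    [0.3,0.035,-0.025,0,0,0,0],
    [0.3,0.035,-0.025,0,0,0,0],
    [0.3,0.035,-0.025,0,0,0,0],
    [0.3,0.035,-0.025,0,0,0,0],
    [0.3,0.034,-0.02,0,0,0,0],
    [0.3,0,0,0,0,0,0],
    [0.3,0,0,0,0,0,0]
  ]
}}

```text
time_s: 8.05
eef_pos: [486.7, 81.4, 108.5]
ee_rot: [0.0, 0.681, 0.733, 0.0]
force: [0.5, -0.1, 0.4]
grip_width: 0.352
grip_force: 0.0
```

```bash
python3 - <<'E'
from h import *
s=ctrl.sense();print(s["time_s"],s["eef_pos"],bf(s["eef_pos"]),s["force"])
p=ctrl.capture("wrist");a=p["img"]
q=ctrl.capture("top")
for n,z in dict(slice=20,hoop_center=52,toggle=52).items():
  for pp,f in((p,wray),(q,ray)):
    for r in ctrl.landmark_of(n,pp)[:1]: print(n,round(r["score"],2),np.round(r["point"]),bf(f(pp,r["point"],z)))
b=cv2.resize(q["img"][90:330,150:490],(567,400))
cv2.imwrite("pics/c4.png",cv2.resize(np.hstack([a,b]),(800,265))[:,:,::-1])
E
```

```text
8.05 [486.71538358  81.41160415 108.52518818] [-69.9  48.6] [ 0.47763587 -0.12443623  0.39316563]
slice 0.6 [445. 368.] [  77.  -160.6]
slice 0.46 [384. 172.] [  83.2 -154.1]
hoop_center 0.95 [320. 280.] [-71.7  -1.8]
hoop_center 0.61 [361. 286.] [-152.2  -79.7]
toggle 0.72 [415. 225.] [-2.6 43.7]
```

View pics/c4.png

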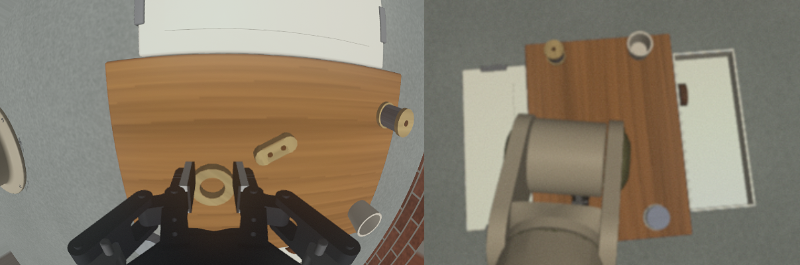

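The slice is in the bin, at about (683,95) in the top view on the right. The hoop at (212,185) is centred between the fingers. Next I descend and sweep it.

Emit:
{"name": "send_rows", "arguments": {
  "targets": [
    [0.3,0,-0.001,0.02,0,0,0],
    [0.3,0,0,0.02,0,0,0],
    [0.3,0,0,0.014,0,0,0],
    [0.3,0,0,0.006,0,0,0],
    [0.3,0,0,0,0,0,0],
    [0.3,-0.01,0,0,0,0,0],
    [0.3,-0.013,0,0,0,0,0],
    [0.3,-0.013,0,0,0,0,0],
    [0.3,-0.013,0,0,0,0,0],
    [0.3,-0.013,0,0,0,0,0]
  ]
}}

```text
time_s: 9.7
eef_pos: [489.7, 18.7, 48.4]
ee_rot: [0.0, 0.681, 0.732, 0.0]
force: [-0.3, 0.5, 0.8]
grip_width: 0.345
grip_force: 0.4
```

Emit:
{"name": "send_rows", "arguments": {
  "targets": [
    [0.3,-0.013,0,0,0,0,0],
    [0.3,-0.013,0,0,0,0,0],
    [0.3,-0.013,0,0,0,0,0],
    [0.3,-0.013,0,0,0,0,0],
    [0.3,-0.013,0,0,0,0,0],
    [0.3,-0.013,0,0,0,0,0],
    [0.3,-0.013,0,0,0,0,0],
    [0.3,-0.013,0,0,0,0,0],
    [0.3,-0.013,0,0,0,0,0],
    [0.3,-0.013,0,0,0,0,0]
  ]
}}

```text
time_s: 10.95
eef_pos: [499.2, -110.8, 48.3]
ee_rot: [0.0, 0.681, 0.732, -0.0]
force: [-0.3, 0.3, -0.3]
grip_width: 0.349
grip_force: 0.0
```

```bash
python3 - <<'E'
from h import *
s=ctrl.sense();print(s["time_s"],s["eef_pos"],bf(s["eef_pos"]),s["force"])
p=ctrl.capture("wrist");a=p["img"]
q=ctrl.capture("scene");b=cv2.resize(q["img"][100:360,140:480],(523,400))
cv2.imwrite("pics/c5.png",cv2.resize(np.hstack([a,b]),(800,275))[:,:,::-1])
E
```

```text
10.95 [ 499.19082829 -110.79152024   48.2725499 ] [ -71.5 -144. ] [-0.33081779  0.31019916 -0.26775929]
```

View pics/c5.png

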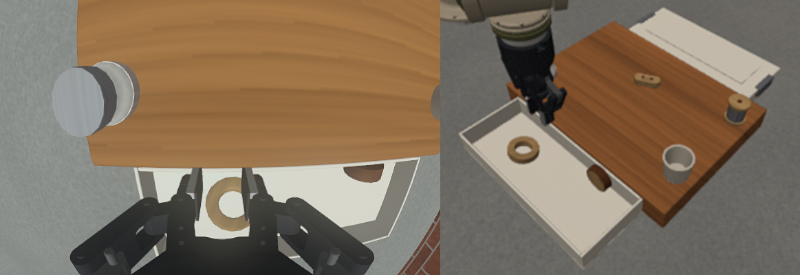

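The hoop at scene crop (523,149) lies flat in the bin, and the slice at (598,177) is in the bin too. That leaves the toggle.

Emit:
{"name": "send_rows", "arguments": {
  "targets": [
    [0.3,0,0,-0.025,0,0,0],
    [0.3,0,0,-0.035,0,0,0],
    [0.3,0.039,0.011,0,0,0,0],
    [0.3,0.039,0.011,0,0,0,0],
    [0.3,0.039,0.011,0,0,0,0],
    [0.3,0.039,0.011,0,0,0,0],
    [0.3,0.039,0.011,0,0,0,0],
    [0.3,0.039,0.011,0,0,0,0],
    [0.3,0,0,0,0,0,0],
    [0.3,0,0,0,0,0,0]
  ]
}}

```text
time_s: 12.3
eef_pos: [547.7, 128.1, 108.1]
ee_rot: [-0.0, 0.681, 0.733, -0.0]
force: [0.1, 0.3, 0.3]
grip_width: 0.353
grip_force: 0.0
```

```bash
python3 - <<'E'
from h import *
s=ctrl.sense();print(s["time_s"],s["eef_pos"],bf(s["eef_pos"]),s["force"])
p=ctrl.capture("wrist");save(p,"w6.png")
r=ctrl.landmark_of("toggle",p)[0]; print(r,bf(wray(p,r["point"],52)))
E
```

```text
12.3 [547.65951993 128.09855875 108.12233875] [-5.7 90.8] [0.12662947 0.25998741 0.33133974]
{'point': [324.2, 278.3], 'score': 0.67} [-4.3 42.4]
```

View pics/w6.png

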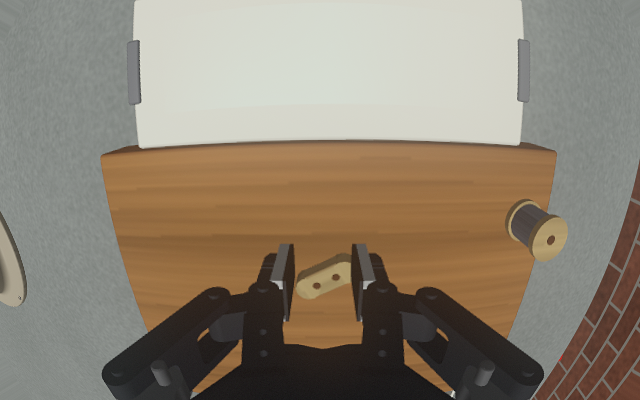

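The toggle at (324,278) is centred and oblique, so the two fingers should square it up. Next I descend and sweep.

Emit:
{"name": "send_rows", "arguments": {
  "targets": [
    [0.3,0,0.001,0.02,0,0,0],
    [0.3,0,0,0.02,0,0,0],
    [0.3,0,0,0.014,0,0,0],
    [0.3,0,0,0.006,0,0,0],
    [0.3,0,0,0,0,0,0],
    [0.3,-0.01,0,0,0,0,0],
    [0.3,-0.012,0,0,0,0,0],
    [0.3,-0.012,0,0,0,0,0],
    [0.3,-0.012,0,0,0,0,0],
    [0.3,-0.012,0,0,0,0,0]
  ]
}}

```text
time_s: 13.65
eef_pos: [553.2, 69.6, 48.4]
ee_rot: [0.0, 0.681, 0.732, 0.0]
force: [0.3, 1.2, 1.2]
grip_width: 0.351
grip_force: 0.2
```

Emit:
{"name": "send_rows", "arguments": {
  "targets": [
    [0.3,-0.013,0,0,0,0,0],
    [0.3,-0.013,0,0,0,0,0],
    [0.3,-0.013,0,0,0,0,0],
    [0.3,-0.013,0,0,0,0,0],
    [0.3,-0.013,0,0,0,0,0],
    [0.3,-0.013,0,0,0,0,0],
    [0.3,-0.013,0,0,0,0,0],
    [0.3,-0.013,0,0,0,0,0],
    [0.3,-0.013,0,0,0,0,0],
    [0.3,-0.013,0,0,0,0,0]
  ]
}}

```text
time_s: 14.9
eef_pos: [562.7, -60.0, 48.3]
ee_rot: [-0.0, 0.681, 0.732, 0.0]
force: [-0.6, 0.1, 0.3]
grip_width: 0.351
grip_force: 0.2
```

```bash
python3 - <<'E'
from h import *
s=ctrl.sense();print(s["time_s"],s["eef_pos"],bf(s["eef_pos"]),s["force"])
p=ctrl.capture("wrist");a=p["img"]
q=ctrl.capture("scene");b=cv2.resize(q["img"][100:360,140:480],(523,400))
cv2.imwrite("pics/c7.png",cv2.resize(np.hstack([a,b]),(800,275))[:,:,::-1])
E
```

```text
14.9 [562.67146886 -59.99203767  48.28381296] [ -4.5 -97.9] [-0.60277901  0.1090614   0.27202013]
```

View pics/c7.png

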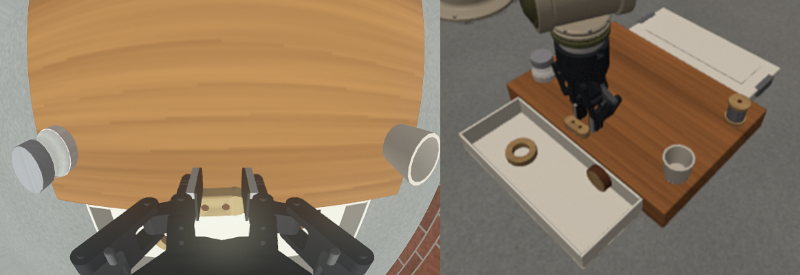

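The toggle at (218,203) is squared against the fingers at the edge. I'll finish the push, lift, then nudge back clear.

Emit:
{"name": "send_rows", "arguments": {
  "targets": [
    [0.3,-0.013,0,0,0,0,0],
    [0.3,-0.013,0,0,0,0,0],
    [0.3,-0.013,0,0,0,0,0],
    [0.3,-0.013,0,0,0,0,0],
    [0.3,-0.013,0,0,0,0,0],
    [0.3,0,0,0,0,0,0],
    [0.3,0,0,0,0,0,0],
    [0.3,0,0,-0.025,0,0,0],
    [0.3,0,0,-0.04,0,0,0],
    [0.3,0,0,-0.04,0,0,0]
  ]
}}

```text
time_s: 16.25
eef_pos: [567.2, -123.3, 154.4]
ee_rot: [-0.0, 0.681, 0.733, -0.0]
force: [0.8, -0.7, 0.4]
grip_width: 0.349
grip_force: 0.0
```

Emit:
{"name": "send_rows", "arguments": {
  "targets": [
    [0.3,0.03,0,-0.02,0,0,0],
    [0.3,0.04,0,0,0,0,0],
    [0.3,0.04,0,0,0,0,0],
    [0.3,0.04,0,0,0,0,0],
    [0.3,0,0,0,0,0,0],
    [0.3,0,0,0,0,0,0],
    [0.3,0,0,0,0,0,0],
    [0.3,0,0,0,0,0,0],
    [0.3,0,0,0,0,0,0],
    [0.3,0,0,0,0,0,0]
  ]
}}

```text
time_s: 17.5
eef_pos: [556.4, 25.4, 173.3]
ee_rot: [0.0, 0.681, 0.732, -0.0]
force: [0.6, 0.0, -0.1]
grip_width: 0.349
grip_force: 0.0
```

```bash
python3 - <<'E'
from h import *
s=ctrl.sense();print(s["time_s"],s["eef_pos"],s["force"])
p=ctrl.capture("top");a=cv2.resize(p["img"][90:330,150:490],(567,400))
q=ctrl.capture("scene");b=cv2.resize(q["img"][100:360,140:480],(523,400))
cv2.imwrite("pics/c8.png",cv2.resize(np.hstack([a,b]),(800,293))[:,:,::-1])
E
```

```text
17.5 [556.42592251  25.44385731 173.28412146] [ 0.5836856   0.0492054  -0.09783311]
```

View pics/c8.png

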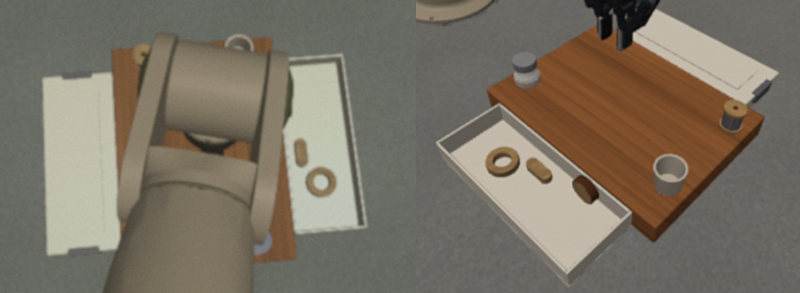

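All three pieces are in the bin: hoop (502,160), toggle (539,169), slice (586,188). The jar, spool and cup still stand, and the arm is clear.

```bash
python3 -c "
from rig import ctrl
print(ctrl.finish_job())"
```

```text
the job is handed in; nothing more can be done
None
```

The slice, ring and toggle were swept off the board into the open bin (the slice leans on the bin wall), the jar, spool and cup still stand, and I handed the job in at about 17.5 s; no verdict came back.

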